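# Clip the orange kitchen chart and hang it on the stand

## Robot

A 6-joint arm with a two-finger parallel gripper is mounted at the origin on the work surface. World frame = base frame: x ahead of the robot, y to its left, z up, the work surface at z = 0. Lengths are in mm, angles in rad, forces in N, time in s.
With the tool pointing down it reaches from about 400 to 925 mm from the base axis. Payload 12.5 kg.
Tool frame: the origin (TCP) lies where the fingers leave the gripper's body, on its centre line; the fingertips stand 78 mm ahead of it and the grasp point (between the pads) lies 59 mm ahead of it (env.tip_extent is the distance from the TCP to the fingertips, in mm); z points along the fingers, y is the direction in which the jaws open and shut (so a half turn about z gives the same grasp; the last joint's range is limited). The gripper opens to 95 mm and grips with 3 to 60 N. Pads are 20 mm wide; open, the fingers measure 119 mm over their backs; the gripper's body (75 mm by 180 mm) begins 59 mm behind the grasp point.
Start: joints at [-1.329, 0.491, 1.559, -0, 1.092, -0.106], TCP at [213.041, -587.581, 292.261] pointing down, gripper open.
Joint ranges: [-3.1, 3.1], [-0.84, 2.19], [0.05, 2.79], [-1.13, 4.28], [0.06, 2.93], [-2.69, 2.69]. Speed limits (rad/s): [2.22, 2.22, 2.79, 3.14, 3.14, 3.14].

## Interface

Orientations are given as [roll, pitch, yaw] about the fixed x, y, z axes, in that order (R = Rz(yaw) Ry(pitch) Rx(roll)).
In Python, from cell import env gives the robot as it stands. The module is installed in compiled form; this text tells all that it offers.
- The arm moves only by the tool play_rows, never from a script. Its argument "targets" is a list of rows, each an object with "linear": the shift along the tool's x, y, z in mm, a list of three; "turn": the turn about the tool's z in rad. A call has 1 to 20 rows; each row is the pose to reach, as a shift and turn from the pose commanded when the call began, along the tool's axes at that moment; what a row does not reach only later rows make up. A row lasts 1/8 s, in which the tool goes at most 62.5 mm and 10.7 degrees, less where a joint would pass 70% of its speed; a pose out of reach is approached as far as the arm can. A call with a gripper value outside its range is refused whole. "hand" is the finger opening in mm, from 0 to 95.1, set as the call begins (left out, the last holds). The fingers move at their own pace and stop on an object; the grip force is fixed at half the most. Time passes only in rows, so rows that repeat a pose let the fingers close. It gives the time, the measured TCP pose, the force and the opening at its end, in the units of the state.
- env.state(): the state, without advancing time (a new reading comes with each control period).
- env.read_camera(name): name is "scene" or "top" or "wrist"; returns (picture, depth): 384x512x3 uint8, red, green, blue; 384x512 float32, mm along the optical axis (not along the pixel's ray), 0 where there is no reading.
- env.camera_params(name): a dict with "fx", "fy", "cx", "cy" (pixels), "R" (3x3) and "t" (3): a world point X has camera coordinates R X + t. Camera axes: x right, y down, z forward; pixel columns grow to the right and rows downward; lengths in mm; the calibration is good to about 2 mm. A picture is of the moment at which its call begins: read the wrist's pose just before it. camera_params takes no time and is no camera call; for the wrist camera it gives the pose at the moment of the call.
- env.job_done(): hands the job in, once; it reports no verdict.
The state is a dict: "t": time; "joints": joint angles; "qvel": joint speeds; "tau": joint torques, N m; "eef_pos": TCP position; "tcp_rot": TCP orientation; "ft_force": force on the tool from outside, world axes, zero at the start; "moment": the same for the moment, N m; "opening": opening from 0.0 (shut) to 1.0 (fully open).
Only numpy, scipy, OpenCV 4.12 (cv2) and the standard library are available. Lean on these libraries where they do the work, as an engineer would, in place of code of your own. Each camera call takes 0.05 s, during which the arm holds its last target.

## Task

Take the spring clip off its low black rest, squeeze it open and let it close on the middle of the top edge of the orange-framed chart while that chart stands in its wooden block. Let go, then lift the chart out by the clip, without holding the chart itself, and hang it straight and still on the tall steel stand with the clip's rod seated in both forks. Leave the green chart in its slot and do not disturb the other things on the counter.

Things in the scene. Friction and masses are not known exactly. Their poses are not given: they have to be found in the camera images.
- clip: Spring clip, 115 g, made of a steel rod, red levers above it, a yellow tab between them and two jaws below. Origin: middle of the cross rod (8 mm diameter, 148 mm long), on its axis. y runs along the rod, z points up from jaws to tab, x is the way the levers and jaws move; turned half round about z it is the same clip. Its balance point lies below the rod.
- clip_levers (a point): Point between the two red levers at the height to pinch them, 30 mm above the rod. Levers are 26 mm wide along y, from 8 to 38 mm above the rod, one on each x side, leaning outwards, 50 mm over the outside at their tops. Pinched along x (about 11 N) they close to a stop where they are upright and parallel, 24 mm over the outside, and the jaws are open.
- clip_tab (a point): Middle of the yellow grip block, 63 mm above the rod: 10 mm thick along x, 30 mm wide along y, from 50 to 76 mm above the rod, so clear above the lever tops. Held here along x, the clip stays shut.
- clip_jaws (a point): Middle between the black jaw pads, 31 mm below the rod. Pads are 36 mm wide along y, 24 to 38 mm below the rod. Shut and empty they are 3.5 mm apart; fully open about 29 mm apart at their lower edges. A spring shuts them with about 8 N. A sheet may enter until it meets the rod; with its top edge 20 mm below the rod's axis it is held well.
- jaw_a (a joint): Opening angle of the clip's jaws (rad): 0 shut and empty, about 0.02 shut on a chart, 0.35 fully squeezed open. Each jaw turns by this angle.
- orange_chart: Stiff orange-framed picture panel, the one to hang: 5 mm thick (x), 84 mm wide (y), 115 mm tall (z), about 50 to 90 g. Origin: middle of its lower edge. Starts upright in one of the block's two slots; both faces are alike.
- orange_chart_top (a point): Middle of the orange chart's top edge; axes as the chart.
- green_chart: Green-framed panel of the same size in the block's other slot; leave it there. Origin: middle of its lower edge.
- block: Fixed wooden block 120 (x) x 110 (y) x 35 mm, origin at the centre of its underside. Two slots along y, at x = -30 and x = +30 mm, 6.5 mm wide, 88 mm long, from the top down to 7 mm above the counter; the charts stand in them and may lean by about 0.05 rad.
- rest: Fixed low black rest where the clip hangs at the start: base 90 x 165 x 12 mm, two posts 14 mm square at y = -59 and y = +59 mm, each with an open-topped V fork in which the clip's rod lies along y. Fork tips reach about 10 mm above the rod's axis. Origin at the centre of its underside.
- rest_seat (a point): Where the middle of the rod lies in the rest: on the rest's centre line, 100 mm above the counter. Axes as the rest.
- stand: Fixed tall steel stand like the rest but taller: base 110 x 165 x 12 mm, two posts 14 mm square at y = -59 and y = +59 mm (104 mm clear between them) with open-topped V forks, mouth about 31 mm wide along x, tips about 10 mm above the seated rod's axis. Nothing joins the posts above the base, so a chart can pass between them along x. Origin at the centre of its underside.
- stand_seat (a point): Where the middle of the rod must lie when hung: 170 mm above the counter, midway between the forks. Axes as the stand; the rod lies along its y, either way round.
- jar: Amber jar with steel lid, 64 mm diameter, 85 mm tall; leave alone. Origin under its centre.
- can: Can with yellow label, 66 mm diameter, 100 mm tall; leave alone. Origin under its centre.
- cup: Blue mug, 76 mm diameter, 85 mm tall; leave alone. Origin under its centre.
- carton: Cardboard carton 55 x 85 x 60 mm; leave alone. Origin under its centre.
- sauce: Sauce bottle, 56 mm diameter, 170 mm tall; leave alone. Origin under its centre.
- salt: Small white tub with a blue band, 48 mm diameter, 70 mm tall; leave alone. Origin under its centre.
Mind the look-alikes: they are no part of the job. Leave any pink look-alike of the block alone.

How it is judged:
By the outcome, as a careful person would: the job done as asked, in the order asked, and still so for the second after the job is handed in, with the robot touching nothing.
It also fails if it takes over 72 s, if anything falls off the work surface, if the arm or the gripper's body presses on something with over 40 N, if the wrist force passes 120 N, or if a joint passes its speed limit or range.

## Working session

There is one attempt and no reset: what is moved stays moved. The work goes in short steps, Python scripts to look and compute and a tool call to move; the robot and the scene stay as the last step left them, time stands still between calls to the robot, and variables do not carry over. Pictures are saved under pics/ and viewed, and the job is handed in when it is done.

Besides the shell and the picture viewer there is one more tool, called as name(argument=value, ...), one argument or row to a line, values as JSON. play_rows: Moves the arm, as the interface text tells. Its arguments: {"type":"object","properties":{"targets":{"type":"array","items":{"type":"object","properties":{"linear":{"type":"array","items":{"type":"number"}},"turn":{"type":"number"}}}},"hand":{"type":"number"}},"required":["targets"]}

```bash
mkdir -p pics; python3 - <<'E'
from cell import env
import cv2,numpy as np
print(env.state())
for n in ["scene","top","wrist"]:
    p=env.camera_params(n)
    im,d=env.read_camera(n)
    print(n,{k:np.round(v,3).tolist() for k,v in p.items()})
    cv2.imwrite(f"pics/{n}0.png",im[:,:,::-1]); np.savez(f"{n}0.npz",im=im,d=d,**p)
print(env.state()["t"],env.tip_extent)
E
```

```text
{'t': 0.0, 'joints': array([-1.32862631e+00,  4.91561668e-01,  1.55943650e+00, -1.12229861e-05,
        1.09170933e+00, -1.05573655e-01]), 'qvel': array([-0.0014319 ,  0.00045918, -0.00062701,  0.00208347,  0.00084704,
       -0.0007299 ]), 'tau': array([-1.25254686e-03, -6.12647796e+01, -2.58185077e+01,  6.91811275e-02,
        4.82342835e-02, -9.47734861e-05]), 'eef_pos': array([ 212.98369098, -587.42670726,  291.66485167]), 'tcp_rot': array([-3.14048296e+00, -1.07581718e-04,  3.47748795e-01]), 'ft_force': array([0.28374713, 0.34915108, 0.34079673]), 'moment': array([ 0.06891363,  0.00463318, -0.01538395]), 'opening': 0.9988524440221958}
scene {'fx': 387.462, 'fy': 387.462, 'cx': 257.485, 'cy': 192.316, 'R': [[0.602, 0.798, 0.01], [0.636, -0.472, -0.61], [-0.482, 0.374, -0.792]], 't': [-335.11, -276.115, 1536.38]}
top {'fx': 394.938, 'fy': 394.938, 'cx': 263.945, 'cy': 187.16, 'R': [[-0.019, -1.0, -0.009], [-0.997, 0.02, -0.079], [0.079, 0.008, -0.997]], 't': [29.993, 566.44, 1231.392]}
wrist {'fx': 296.835, 'fy': 296.835, 'cx': 254.136, 'cy': 187.569, 'R': [[0.34, -0.94, -0.001], [-0.908, -0.328, 0.262], [-0.246, -0.088, -0.965]], 't': [-624.468, -29.095, 391.889]}
0.15 77.60000000000001
```

View pics/scene0.png

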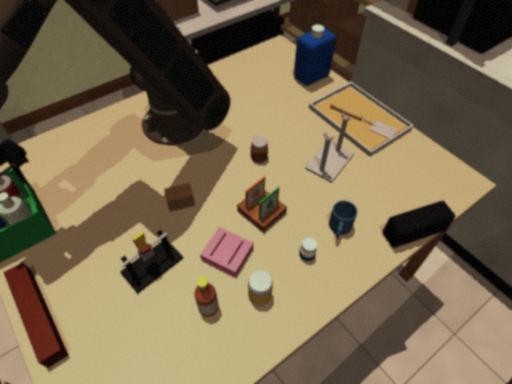

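View pics/top0.png

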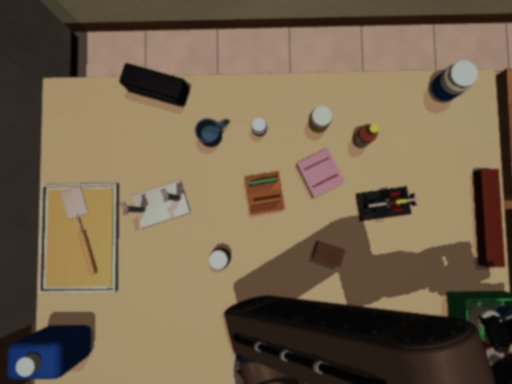

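View pics/wrist0.png

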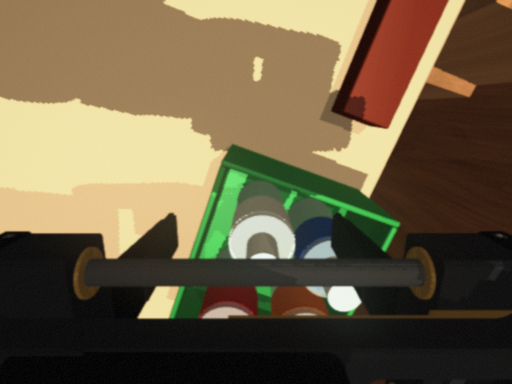

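Seen in the top image: the clip on its black rest near (388,203), the block at (265,193) with the orange chart (lower slot) and green chart (upper slot), the pink look-alike at (320,172), and the steel stand at (160,204). The low black rest at (388,203) and the tall grey stand can't be mistaken for each other. Next I'll measure them with close crops.

```bash
cat > h.py <<'E'
import numpy as np,cv2
def load(f):
    z=np.load(f); return {k:z[k] for k in z.files}
def world(z):
    d=z['d'];v,u=np.indices(d.shape)
    c=np.stack([(u-z['cx'])/z['fx']*d,(v-z['cy'])/z['fy']*d,d],-1)
    return (c-z['t'])@z['R']
def grab(name,tag):
    from cell import env
    p=env.camera_params(name);s=env.state();im,d=env.read_camera(name)
    np.savez(f"{tag}.npz",im=im,d=d,**p);cv2.imwrite(f"pics/{tag}.png",im[:,:,::-1]); return s
def crop(z,x0,y0,x1,y1,f,out):
    cv2.imwrite(out,cv2.resize(z['im'][y0:y1,x0:x1,::-1],None,fx=f,fy=f,interpolation=cv2.INTER_CUBIC))
E
python3 - <<'E'
from h import *
t=load('top0.npz');s=load('scene0.npz')
a=[]
for z,b in ((t,(345,170,430,230)),(t,(230,160,300,220)),(t,(115,170,195,235))):
    x0,y0,x1,y1=b; a.append(cv2.resize(z['im'][y0:y1,x0:x1,::-1],(390,290),interpolation=cv2.INTER_CUBIC))
b=[]
for z,bb in ((s,(110,220,195,300)),(s,(225,170,300,235)),(s,(300,105,365,185))):
    x0,y0,x1,y1=bb; b.append(cv2.resize(z['im'][y0:y1,x0:x1,::-1],(390,290),interpolation=cv2.INTER_CUBIC))
m=np.vstack([np.hstack(a),np.hstack(b)]);m=cv2.resize(m,(800,400));cv2.imwrite('pics/m.png',m)
W=world(t);WS=world(s)
for nm,W_ in(('top',W),('scene',WS)):
  for tag,c,r,hz in(('rest',(388,203),120,(88,200)),('block',(265,193),120,(60,200)),('blk',(265,193),120,(30,40)),('stand',(160,204),140,(140,260)),('base',(160,204),110,(8,16)),('rbase',(388,203),110,(8,16))):
    c=W[c[1],c[0]]
    m=(np.hypot(W_[...,0]-c[0],W_[...,1]-c[1])<r)&(W_[...,2]>hz[0])&(W_[...,2]<hz[1])
    P=W_[m]
    if len(P)>5: print(nm,tag,len(P),'ctr',c.round(),'mean',P.mean(0).round(1),'rect',cv2.minAreaRect(P[:,:2].astype(np.float32)),'zmax',P[:,2].max().round())
E
```

```text
top rest 402 ctr [ 506. -346.  108.] mean [ 507.6 -357.   116.5] rect ((508.11590576171875, -360.34112548828125), (49.302730560302734, 146.85975646972656), 7.204818248748779) zmax 179.0
top block 180 ctr [548.  16.  33.] mean [550.6  20.7 108.4] rect ((547.8021850585938, 20.384044647216797), (65.64989471435547, 83.45441436767578), 8.951709747314453) zmax 127.0
top blk 1076 ctr [548.  16.  33.] mean [546.7  20.5  34.6] rect ((548.308349609375, 20.454395294189453), (120.333984375, 109.8180923461914), 8.53415298461914) zmax 40.0
top stand 170 ctr [520. 352.  14.] mean [520.2 355.3 169.3] rect ((520.4761352539062, 354.19097900390625), (36.93852996826172, 133.21670532226562), 16.94416618347168) zmax 182.0
top base 1398 ctr [520. 352.  14.] mean [518.  353.5  11.7] rect ((522.7015991210938, 345.417236328125), (110.17415618896484, 182.51751708984375), 17.064302444458008) zmax 16.0
top rbase 944 ctr [ 506. -346.  108.] mean [ 506.8 -353.2   11.8] rect ((507.6466369628906, -358.37384033203125), (89.4430923461914, 164.9720001220703), 6.978382587432861) zmax 16.0
scene rest 504 ctr [ 506. -346.
[... 352 characters left out ...]
48.  16.  33.] mean [565.5   8.9  35.4] rect ((551.1880493164062, 20.264694213867188), (121.44817352294922, 113.30745697021484), 8.030349731445312) zmax 40.0
scene stand 143 ctr [520. 352.  14.] mean [522.8 349.  165.2] rect ((522.0420532226562, 353.04180908203125), (36.00766372680664, 136.41944885253906), 17.0696964263916) zmax 183.0
scene base 769 ctr [520. 352.  14.] mean [530.4 346.6  12.6] rect ((542.0137939453125, 359.8572082519531), (151.51914978027344, 169.96926879882812), 17.13016700744629) zmax 16.0
scene rbase 1223 ctr [ 506. -346.  108.] mean [ 518.7 -362.8   11.9] rect ((511.1927490234375, -359.00531005859375), (93.3028335571289, 165.18251037597656), 7.194795608520508) zmax 16.0
```

View pics/m.png

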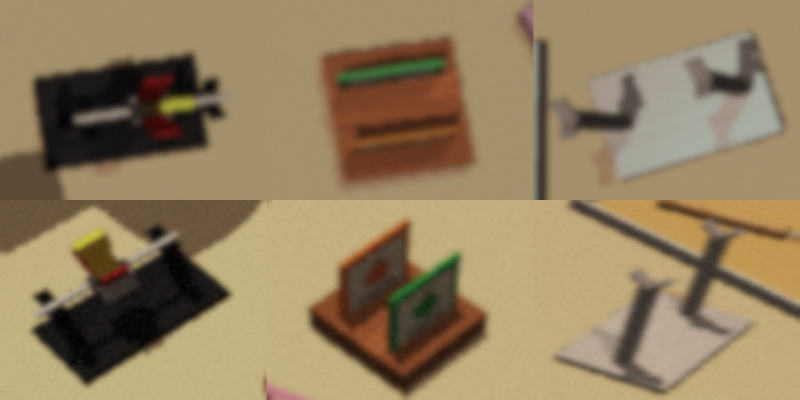

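```bash
python3 - <<'E'
from h import *
t=load('top0.npz');s=load('scene0.npz');w=load('wrist0.npz')
for nm,z in(('top',t),('scene',s)):
    W=world(z);hsv=cv2.cvtColor(z['im'],cv2.COLOR_RGB2HSV)
    near=np.hypot(W[...,0]-508,W[...,1]+359)<70
    y=near&(hsv[...,0]>18)&(hsv[...,0]<35)&(hsv[...,1]>120)&(W[...,2]>145)
    r=near&((hsv[...,0]<8)|(hsv[...,0]>172))&(hsv[...,1]>120)&(W[...,2]>105)
    for n,m in(('tab',y),('lev',r)):
        P=W[m];print(nm,n,len(P),P.min(0).round(),P.max(0).round(),P.mean(0).round(1),cv2.minAreaRect(P[:,:2].astype(np.float32)))
    b=np.hypot(W[...,0]-548,W[...,1]-20)<90
    g=b&(abs(hsv[...,0].astype(int)-65)<20)&(hsv[...,1]>100)&(W[...,2]>110)
    o=b&(hsv[...,0]<20)&(W[...,2]>110)
    for n,m in(('green',g),('orange',o)):
        P=W[m];print(nm,n,len(P),P.mean(0).round(1),cv2.minAreaRect(P[:,:2].astype(np.float32)),np.percentile(P[:,2],[5,50,95]).round(1))
W=world(t)
for p in [(209,132),(259,126),(320,118),(365,134),(219,259),(327,253),(320,172)]: print(p,W[p[1],p[0]].round())
c=-w['R'].T@w['t'];print('cam',c, c-np.array([213,-587.4,291.7]))
E
```

```text
top tab 45 [ 503. -376.  159.] [ 514. -346.  179.] [ 508.1 -359.6  173.6] ((508.1490783691406, -361.0968933105469), (9.777484893798828, 30.146461486816406), 6.99496603012085)
top lev 93 [ 482. -375.  105.] [ 534. -345.  138.] [ 508.  -360.2  122.6] ((508.0875549316406, -360.3392333984375), (49.488311767578125, 26.331581115722656), 6.658115386962891)
top green 61 [563.5  20.2 271.6] ((534.0591430664062, 32.55662155151367), (72.57139587402344, 119.89273834228516), 78.08857727050781) [ 112.8  121.3 1272.4]
top orange 559 [ 473.5   10.3 1146.8] ((517.1279296875, 33.79338455200195), (100.78094482421875, 67.82412719726562), 64.4778060913086) [ 121.4 1272.4 1272.4]
scene tab 92 [ 506. -376.  146.] [ 519. -347.  180.] [ 514.  -360.9  167.6] ((512.217529296875, -361.44830322265625), (11.859108924865723, 29.250356674194336), 5.16291618347168)
scene lev 36 [ 510. -372.  105.] [ 536. -300.  136.] [ 529.9 -357.3  123.1] ((519.8798217773438, -337.7624816894531), (22.1331787109375, 72.56777954101562), 14.540257453918457)
scene green 61 [582.1  21.5 121. ] ((580.9674072265625, 24.11155128479004), (7.058128833770752, 80.6657943725586), 8.922154426574707) [114.4 121.4 125.6]
scene orange 86 [522.3  13.8 118.4] ((521.4058227539062, 14.763141632080078), (9.070188522338867, 84.52066040039062), 8.84666633605957) [111.  119.7 124.9]
(209, 132) [752. 194.   6.]
(259, 126) [753.  30.  71.]
(320, 118) [ 767. -155.  100.]
(365, 134) [ 709. -281.  128.]
(219, 259) [351. 156.  88.]
(327, 253) [ 360. -168.   64.]
(320, 172) [ 610. -159.   35.]
cam [ 282.38268143 -562.30556747  385.30008584] [69.38268143 25.09443253 93.60008584]
```

play_rows(
  hand=95,
  targets=[
    {"linear": [45,-14,0],"turn": -0.17},
    {"linear": [90,-28,0],"turn": -0.34},
    {"linear": [135,-42,0],"turn": -0.5},
    {"linear": [180,-57,0],"turn": -0.67},
    {"linear": [225,-71,0],"turn": -0.84},
    {"linear": [270,-85,0],"turn": -1.01},
    {"linear": [315,-99,0],"turn": -1.18},
    {"linear": [355,-113,0],"turn": -1.344},
    {"linear": [355,-113,0],"turn": -1.344},
    {"linear": [355,-113,0],"turn": -1.344},
    {"linear": [355,-113,0],"turn": -1.344},
  ],
)

```text
t: 1.52
eef_pos: [507.5, -361.1, 292.2]
tcp_rot: [-3.141, 0.0, 1.69]
ft_force: [-0.6, -0.3, -0.9]
opening: 0.998
```

```bash
python3 - <<'E'
from h import *
s=grab('wrist','w1');print(s['t'],s['eef_pos'],s['tcp_rot'],s['ft_force'])
z=load('w1.npz');W=world(z);hsv=cv2.cvtColor(z['im'],cv2.COLOR_RGB2HSV)
near=np.hypot(W[...,0]-508,W[...,1]+359)<70
y=near&(hsv[...,0]>18)&(hsv[...,0]<35)&(hsv[...,1]>120)&(W[...,2]>145)&(W[...,2]<190)
r=near&((hsv[...,0]<8)|(hsv[...,0]>172))&(hsv[...,1]>120)&(W[...,2]>105)&(W[...,2]<145)
for n,m in(('tab',y),('lev',r)):
    P=W[m];print(n,len(P),P.min(0).round(),P.max(0).round(),cv2.minAreaRect(P[:,:2].astype(np.float32)))
E
```

```text
1.525 [ 507.51117757 -361.09942956  292.21836242] [-3.14141290e+00  2.39085785e-05  1.68957313e+00] [-0.61868309 -0.3264317  -0.93484564]
tab 559 [ 504. -378.  154.] [ 517. -347.  179.] ((510.5039367675781, -362.25823974609375), (9.604476928710938, 29.818552017211914), 8.445083618164062)
lev 1066 [ 485. -378.  105.] [ 537. -298.  137.] ((507.32049560546875, -336.48553466796875), (49.95868682861328, 79.07974243164062), 6.8882737159729)
```

View pics/w1.png

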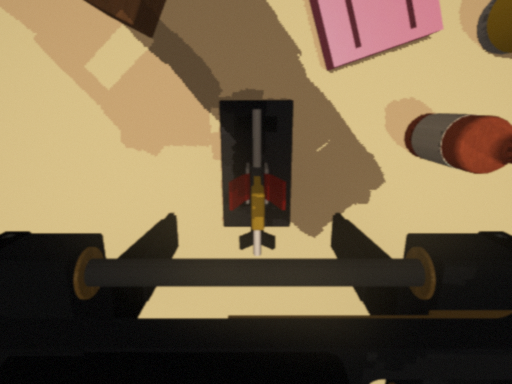

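play_rows(
  targets=[
    {"linear": [0,1.5,40],"turn": 0},
    {"linear": [0,1.5,75],"turn": 0},
    {"linear": [0,1.5,95],"turn": 0},
    {"linear": [0,1.5,103],"turn": 0},
    {"linear": [0,1.5,103],"turn": 0},
    {"linear": [0,1.5,103],"turn": 0},
  ],
)

```text
t: 2.33
eef_pos: [509.9, -360.5, 190.2]
tcp_rot: [3.141, 0.001, 1.691]
ft_force: [-0.9, -0.1, 0.3]
opening: 1.0
```

```bash
python3 - <<'E'
from h import *
s=grab('wrist','w2');print(s['t'],s['eef_pos'],s['tcp_rot'],s['ft_force'])
E
```

```text
2.325 [ 509.88962453 -360.53434655  190.2327194 ] [3.14061218e+00 1.14758173e-03 1.69139041e+00] [-0.93973967 -0.13351264  0.32219281]
```

View pics/w2.png

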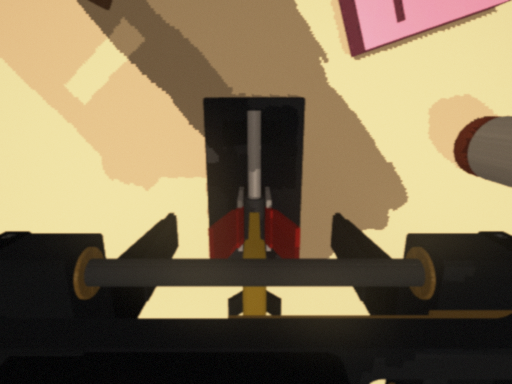

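The clip's tab (255,280) is centred between the fingers. Now I'll pinch the levers.

play_rows(
  hand=15,
  targets=[
    {"linear": [0,0,0],"turn": 0},
    {"linear": [0,0,0],"turn": 0},
    {"linear": [0,0,0],"turn": 0},
    {"linear": [0,0,0],"turn": 0},
    {"linear": [0,0,0],"turn": 0},
    {"linear": [0,0,0],"turn": 0},
    {"linear": [0,0,0],"turn": 0},
    {"linear": [0,0,0],"turn": 0},
  ],
)

```text
t: 3.38
eef_pos: [510.0, -361.1, 192.0]
tcp_rot: [3.14, 0.004, 1.692]
ft_force: [-5.0, 0.6, 20.3]
opening: 0.244
```

play_rows(
  targets=[
    {"linear": [0,0,-3],"turn": 0},
    {"linear": [0,0,-10],"turn": 0},
    {"linear": [0,0,-30],"turn": 0},
    {"linear": [0,0,-60],"turn": 0},
    {"linear": [0,0,-90],"turn": 0},
    {"linear": [0,0,-90],"turn": 0},
    {"linear": [0,0,-90],"turn": 0},
  ],
)

```text
t: 4.25
eef_pos: [509.5, -359.9, 278.2]
tcp_rot: [-3.141, -0.001, 1.692]
ft_force: [-0.9, -0.3, -1.3]
opening: 0.249
```

```bash
python3 - <<'E'
from h import *
s=grab('wrist','w3');print(s['t'],s['eef_pos'],s['tcp_rot'],s['ft_force'],s['opening'])
grab('scene','s3')
s=load('s3.npz');crop(s,90,150,250,270,5,'pics/s3c.png')
E
```

```text
4.25 [ 509.49701587 -359.9029947   278.21201994] [-3.14063645e+00 -1.00060845e-03  1.69183646e+00] [-0.8807491  -0.26239892 -1.25920485] 0.24901800531715265
```

View pics/w3.png

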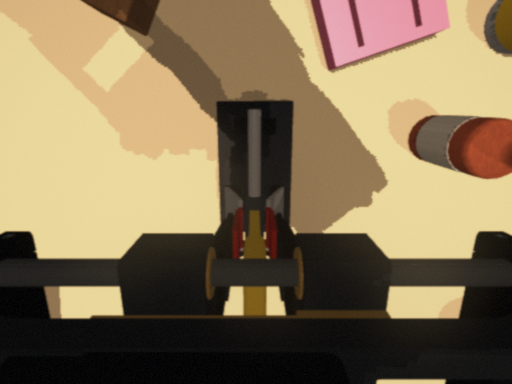

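View pics/s3c.png

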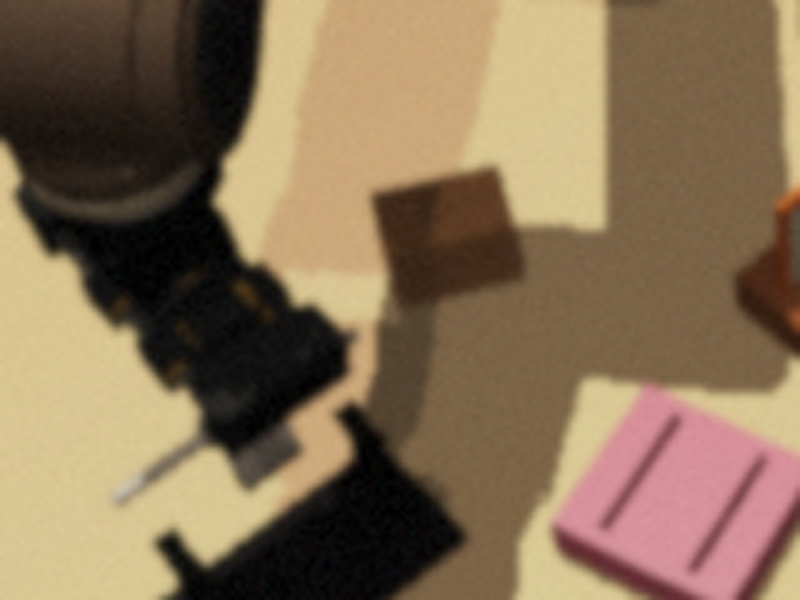

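play_rows(
  targets=[
    {"linear": [30,5,0],"turn": 0},
    {"linear": [80,12,0],"turn": -0.01},
    {"linear": [135,21,0],"turn": -0.02},
    {"linear": [190,29,0],"turn": -0.028},
    {"linear": [240,37,0],"turn": -0.028},
    {"linear": [280,43,0],"turn": -0.028},
    {"linear": [297,46,0],"turn": -0.028},
    {"linear": [297,46,0],"turn": -0.028},
    {"linear": [297,46,0],"turn": -0.028},
    {"linear": [297,46,0],"turn": -0.028},
  ],
)

```text
t: 5.6
eef_pos: [519.6, -60.9, 279.1]
tcp_rot: [-3.141, 0.0, 1.718]
ft_force: [0.4, 0.5, -0.3]
opening: 0.245
```

```bash
python3 - <<'E'
from h import *
s=grab('wrist','w4');print(s['t'],s['eef_pos'],s['tcp_rot'],s['ft_force'],s['opening'])
z=load('w4.npz');W=world(z)
for r in (110,130,150,170,190): print(r,z['d'][r,240:270].round(),)
P=W
m=(abs(W[...,0]-519)<25)&(W[...,1]<75)&(W[...,1]>-60)&(W[...,2]>105)&(W[...,2]<135)
P=W[m];print(len(P),P.mean(0),cv2.minAreaRect(P[:,:2].astype(np.float32)),np.percentile(P[:,2],[5,50,95]))
E
```

```text
5.6 [519.6012518  -60.90842358 279.0771847 ] [-3.14142273e+00  1.23756386e-04  1.71832757e+00] [ 0.38585578  0.46792661 -0.32415475] 0.24460714619305737
110 [324. 327. 326. 327. 327. 325. 325. 324. 177. 176. 175. 174. 175. 174.
 175. 175. 175. 175. 175. 175. 177. 325. 319. 296. 267. 253. 242. 242.
 242. 242.]
130 [331. 331. 332. 330. 332. 332. 331.   0. 181. 180. 178. 178. 178. 177.
 178. 178. 178. 177. 178. 179. 180. 331. 325. 299. 268. 253. 244. 246.
 245. 246.]
150 [336. 338. 336. 337. 336. 337. 338. 336. 185. 182. 183. 184. 181. 181.
 181. 182. 181. 181. 180. 182. 183. 338. 336. 336. 282. 253. 250. 250.
 250. 249.]
170 [379. 379. 378. 380. 379. 379. 380. 377. 379. 185. 187. 184. 185. 184.
 185. 186. 184. 183. 185. 186. 186. 379. 378. 379. 380. 380. 378. 379.
 377. 380.]
190 [215. 385. 387. 386. 384. 386. 386. 385. 385. 190. 189. 188. 188. 188.
 187. 188. 187. 189. 187. 189. 190. 385. 385. 386. 386. 385. 385. 386.
 214. 214.]
771 [519.90153178  16.06206006 121.93377537] ((520.4651489257812, 14.079673767089844), (5.296700477600098, 83.26959991455078), 8.722892761230469) [111.9820084  123.00584129 124.25889059]
```

View pics/w4.png

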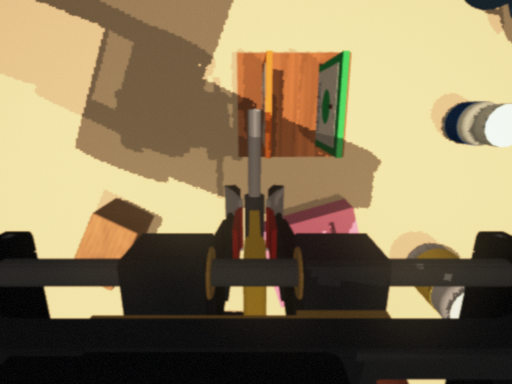

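```bash
cat >> h.py <<'E'
def totool(P,s):
    c,sn=np.cos(s['tcp_rot'][2]),np.sin(s['tcp_rot'][2])
    d=P-s['eef_pos']; return np.stack([d[...,0]*c+d[...,1]*sn, d[...,0]*sn-d[...,1]*c,-d[...,2]],-1)
E
python3 - <<'E'
from h import *
s=dict(eef_pos=np.array([519.6,-60.91,279.08]),tcp_rot=[0,0,1.7183])
z=load('w4.npz');W=world(z);T=totool(W,s)
m=np.zeros(W.shape[:2],bool);m[108:195,235:275]=1
m&=(z['d']>150)&(z['d']<195)
R=T[m];p=np.polyfit(R[:,0],R[:,1],1);q=np.polyfit(R[:,0],R[:,2],1)
print('rod x',R[:,0].min(),R[:,0].max(),'y fit',p,'z fit(top surface)',q,np.median(R[:,2]))
hsv=cv2.cvtColor(z['im'],cv2.COLOR_RGB2HSV)
m=(abs(W[...,0]-519)<25)&(W[...,1]<75)&(W[...,1]>-60)&(W[...,2]>118)&(W[...,2]<135)
C=T[m];p=np.polyfit(C[:,0],C[:,1],1)
print('chart top x',C[:,0].min(),C[:,0].max(),'y fit',p,'at mid',np.polyval(p,C[:,0].mean()),'ymin/max',np.percentile(C[:,1],[2,98]),'z',np.percentile(C[:,2],[2,50,98]))
for lo in (40,60,80,100):
  m=(abs(W[...,0]-519)<25)&(W[...,1]<75)&(W[...,1]>-60)&(W[...,2]>lo)&(W[...,2]<lo+15)
  C=T[m]; print(lo,len(C),C.mean(0) if len(C) else '')
# block top edges
m=(abs(W[...,2]-35)<4)&(np.hypot(W[...,0]-548,W[...,1]-20)<90);print('blk',cv2.minAreaRect(W[m][:,:2].astype(np.float32)))
E
```

```text
rod x 18.516996973326506 72.52864270396692 y fit [-0.00665401  0.5343834 ] z fit(top surface) [-3.24596696e-03  8.80363347e+01] 87.69018796987984
chart top x 32.40136473533123 115.68673646985084 y fit [-2.29081233e-03  1.20603940e+01] at mid 11.886230641667273 ymin/max [ 9.4437196  14.34100501] z [154.55109663 155.95995247 158.07006111]
40 36 [ 70.05710846   8.6865746  236.71266212]
60 56 [ 68.86678703   9.06528918 211.18137781]
80 42 [ 85.44455571   9.10485761 188.07615286]
100 94 [ 78.48946714   9.24727177 170.187661  ]
blk ((550.3373413085938, 18.9322509765625), (120.42647552490234, 110.01396179199219), 8.379091262817383)
```

play_rows(
  targets=[
    {"linear": [30,4.5,0],"turn": 0},
    {"linear": [60,9,0],"turn": 0},
    {"linear": [75,11.5,0],"turn": 0},
    {"linear": [75,11.5,0],"turn": 0},
    {"linear": [75,11.5,0],"turn": 0},
    {"linear": [75,11.5,10],"turn": 0},
    {"linear": [75,11.5,14],"turn": 0},
    {"linear": [75,11.5,14],"turn": 0},
  ],
)

```text
t: 6.65
eef_pos: [519.7, 15.8, 264.7]
tcp_rot: [-3.141, -0.0, 1.719]
ft_force: [-0.8, 0.4, -0.9]
opening: 0.245
```

```bash
python3 - <<'E'
from h import *
s=grab('wrist','w5');print(s['t'],s['eef_pos'],s['tcp_rot'],s['ft_force'],s['opening'])
grab('scene','s5')
s=load('s5.npz');crop(s,190,110,320,240,5,'pics/s5c.png')
E
```

```text
6.65 [519.71694625  15.83447546 264.67841405] [-3.14061212e+00 -1.30083172e-04  1.71940278e+00] [-0.78207297  0.43586106 -0.88468336] 0.24495678122593856
```

View pics/s5c.png

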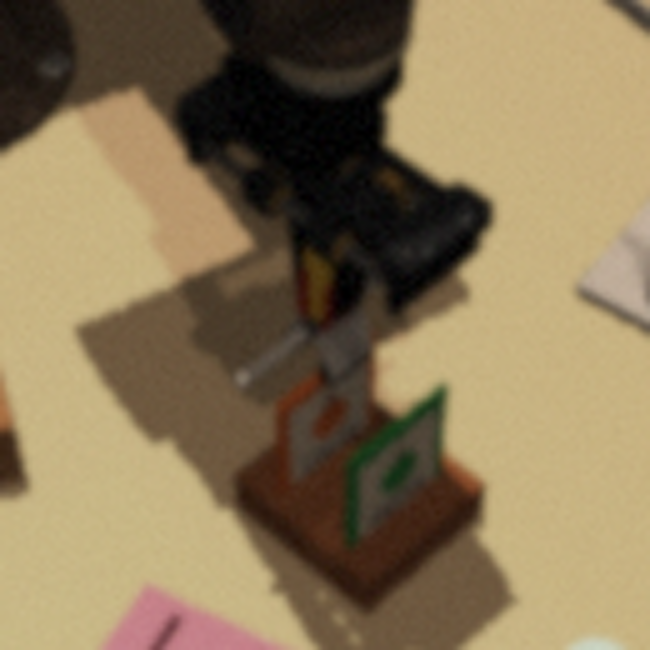

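View pics/w5.png

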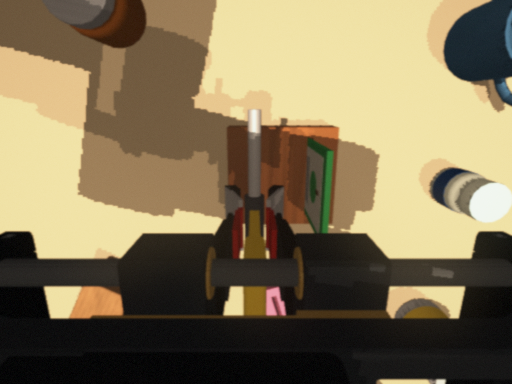

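play_rows(
  targets=[
    {"linear": [-0.5,0.4,6],"turn": 0},
    {"linear": [-0.5,0.4,12],"turn": 0},
    {"linear": [-0.5,0.4,18],"turn": 0},
    {"linear": [-0.5,0.4,24],"turn": 0},
    {"linear": [-0.5,0.4,30],"turn": 0},
    {"linear": [-0.5,0.4,30],"turn": 0},
    {"linear": [-0.5,0.4,30],"turn": 0},
  ],
)

```text
t: 7.62
eef_pos: [520.4, 15.6, 235.3]
tcp_rot: [3.141, 0.0, 1.72]
ft_force: [0.3, 0.4, -0.9]
opening: 0.248
```

```bash
python3 - <<'E'
from h import *
s=grab('scene','s6');print(s['t'],s['eef_pos'],s['tcp_rot'],s['ft_force'],s['opening'])
s=load('s6.npz');crop(s,190,110,320,240,5,'pics/s6c.png')
E
```

```text
7.625 [520.35394747  15.64009362 235.317231  ] [3.14141480e+00 1.04266313e-04 1.71978743e+00] [ 0.26953879  0.44734682 -0.94985008] 0.24813997652672495
```

View pics/s6c.png

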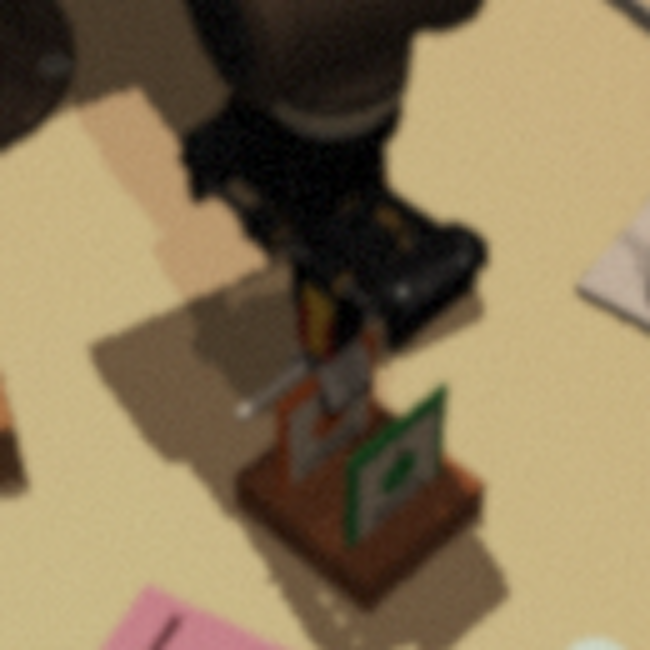

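Jaws straddle the top edge at (335,370) and there is no contact force. Now I'll let the clip close.

play_rows(
  hand=75,
  targets=[
    {"linear": [0,0,0],"turn": 0},
    {"linear": [0,0,0],"turn": 0},
    {"linear": [0,0,0],"turn": 0},
    {"linear": [0,0,0],"turn": 0},
    {"linear": [0,0,0],"turn": 0},
    {"linear": [0,0,0],"turn": 0},
  ],
)

```text
t: 8.43
eef_pos: [520.3, 15.6, 235.3]
tcp_rot: [3.141, 0.0, 1.72]
ft_force: [0.4, -0.1, -0.8]
opening: 0.774
```

play_rows(
  targets=[
    {"linear": [0,0,-10],"turn": 0},
    {"linear": [0,0,-35],"turn": 0},
    {"linear": [0,0,-65],"turn": 0},
    {"linear": [0,0,-85],"turn": 0},
    {"linear": [0,0,-85],"turn": 0},
    {"linear": [0,0,-85],"turn": 0},
  ],
)

```text
t: 9.18
eef_pos: [520.0, 15.7, 319.7]
tcp_rot: [-3.141, -0.0, 1.72]
ft_force: [0.5, -0.2, -0.8]
opening: 0.79
```

```bash
python3 - <<'E'
from h import *
s=grab('scene','s7');print(s['t'],s['eef_pos'],s['ft_force'],s['opening'])
z=load('s7.npz');crop(z,190,110,320,240,4,'pics/s7c.png')
s=grab('wrist','w7')
z=load('w7.npz');W=world(z);T=totool(W,s)
near=(abs(T[...,0])<90)&(abs(T[...,1])<30)
hsv=cv2.cvtColor(z['im'],cv2.COLOR_RGB2HSV)
y=near&(hsv[...,0]>18)&(hsv[...,0]<35)&(hsv[...,1]>120)&(W[...,2]>185)&(W[...,2]<235)
for n,M in(('W',W),('T',T)):
    P=M[y];print('tab',n,len(P),P.min(0).round(1),P.max(0).round(1),cv2.minAreaRect(P[:,:2].astype(np.float32)))
r=near&(T[...,2]>100)&(W[...,2]>138)&(W[...,2]<154)&(T[...,0]>18)&(hsv[...,1]<80)
P=T[r]
if len(P): print('rod',len(P),P[:,0].min(),P[:,0].max(),np.polyfit(P[:,0],P[:,1],1),np.median(P[:,2]))
E
```

```text
9.175 [520.00804476  15.67679021 319.68871872] [ 0.45695469 -0.21622056 -0.76675219] 0.789919358800487
tab W 711 [513.8  -1.  186.4] [526.9  29.5 227.6] ((520.1529541015625, 14.124153137207031), (9.596715927124023, 30.54736328125), 8.836217880249023)
tab T 711 [-16.8  -4.9  91.9] [ 13.7   4.8 133.1] ((-1.5551948547363281, -0.08837461471557617), (9.5967378616333, 30.547361373901367), 89.7007827758789)
rod 385 18.244888532302465 72.09499109742488 [-0.00122178 -0.03252636] 166.32961606905764
```

View pics/s7c.png

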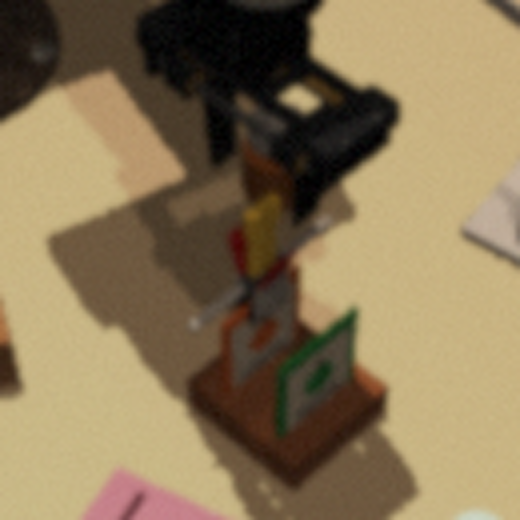

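View pics/w7.png

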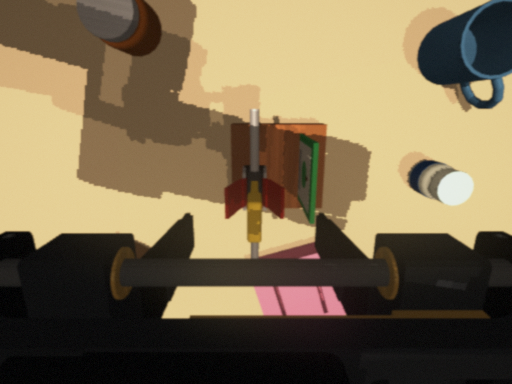

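```bash
python3 - <<'E'
from h import *
z=load('w7.npz');W=world(z)
m=np.zeros(W.shape[:2],bool);m[112:160,251:258]=1
P=W[m];print('rod top z',np.percentile(P[:,2],[5,25,50,75,95]))
P=W[190:198,252:258].reshape(-1,3);print('tab top',np.percentile(P[:,2],[5,50,95]))
for r in range(180,245,8):print(r,W[r,254].round(1))
s=load('s7.npz');WS=world(s)
hs=cv2.cvtColor(s['im'],cv2.COLOR_RGB2HSV)
y=(np.hypot(WS[...,0]-520,WS[...,1]-15)<30)&(hs[...,0]>18)&(hs[...,0]<35)&(hs[...,1]>120)&(WS[...,2]>160);print('scene tab z',np.percentile(WS[y][:,2],[2,50,98]))
E
```

```text
rod top z [152.10413937 152.95253359 153.51817323 154.03801491 154.8252056 ]
tab top [186.94173633 206.67823701 215.53134226]
180 [518.2  26.4 155.6]
188 [518.3  26.1 181.5]
196 [518.   28.5 212. ]
204 [518.2  27.2 226.1]
212 [519.1  21.4 225.4]
220 [519.9  15.9 225.8]
228 [520.8  10.2 225.7]
236 [521.7   3.7 224.4]
244 [527.5 -36.1 154.1]
scene tab z [164.34801444 211.03024954 387.3724265 ]
```

```bash
python3 - <<'E'
from h import *
for f,yaw in(('w7.npz',0),('s7.npz',0),('s6.npz',0),('scene0.npz',0),('w4.npz',0)):
    z=load(f);W=world(z);hs=cv2.cvtColor(z['im'],cv2.COLOR_RGB2HSV)
    c,s=np.cos(.149),np.sin(.149)
    dx=(W[...,0]-548.5);dy=W[...,1]-20
    lx=dx*c+dy*s; ly=-dx*s+dy*c
    m=(abs(lx+30)<9)&(abs(ly)<50)&(W[...,2]>40)&(W[...,2]<135)
    P=np.stack([lx,ly,W[...,2]],-1)[m]
    for a,b in((-45,-22),(-20,20),(22,45)):
        Q=P[(P[:,1]>a)&(P[:,1]<b)]
        if len(Q)>5:print(f,(a,b),len(Q),'z',np.percentile(Q[:,2],[50,90,97,100]).round(1),'x top',np.median(Q[Q[:,2]>115][:,0]).round(1),'x low',np.median(Q[Q[:,2]<80][:,0]).round(1))
    g=(abs(lx-30)<9)&(abs(ly)<50)&(W[...,2]>40)&(W[...,2]<135);Q=W[g];print('  green z',np.percentile(Q[:,2],[90,97,100]).round(1) if len(Q) else '')
z=load('w7.npz');cv2.imwrite('pics/w7c.png',cv2.resize(z['im'][90:260,200:345,::-1],None,fx=4,fy=3.5,interpolation=cv2.INTER_CUBIC))
E
```

```text
w7.npz (-20, 20) 119 z [125.7 126.7 127.4 134.3] x top -35.0 x low nan
  green z [123.4 124.  125.1]
s7.npz (-45, -22) 102 z [ 87.7 119.9 123.4 125.6] x top -27.1 x low -25.4
s7.npz (-20, 20) 118 z [ 75.3 121.8 124.4 125.6] x top -31.0 x low -24.8
s7.npz (22, 45) 63 z [ 84.2 119.4 121.4 124. ] x top -26.8 x low -25.5
  green z [121.4 123.4 125.9]
s6.npz (-45, -22) 100 z [ 89.2 118.3 124.9 127.6] x top -26.8 x low -25.6
s6.npz (-20, 20) 87 z [ 69.7 114.4 122.9 125.7] x top -26.5 x low -24.9
s6.npz (22, 45) 40 z [ 69.2 120.3 122.5 123.8] x top -26.6 x low -25.0
  green z [121.4 124.  126. ]
scene0.npz (-45, -22) 103 z [ 87.8 121.8 125.1 127. ] x top -26.3 x low -25.8
scene0.npz (-20, 20) 156 z [ 88.1 119.9 122.6 124.6] x top -26.6 x low -24.8
scene0.npz (22, 45) 71 z [ 87.  119.7 122.9 123.7] x top -27.6 x low -25.4
  green z [121.7 124.9 127.4]
w4.npz (-45, -22) 229 z [122.7 123.8 124.1 124.9] x top -28.8 x low -31.4
w4.npz (-20, 20) 476 z [122.6 123.8 124.3 125.2] x top -28.5 x low -31.5
w4.npz (22, 45) 232 z [122.8 123.8 124.4 124.8] x top -28.6 x low -31.4
  green z [123.2 123.8 125. ]
  return _methods._mean(a, axis=axis, dtype=dtype,
  ret = ret.dtype.type(ret / rcount)
```

View pics/w7c.png

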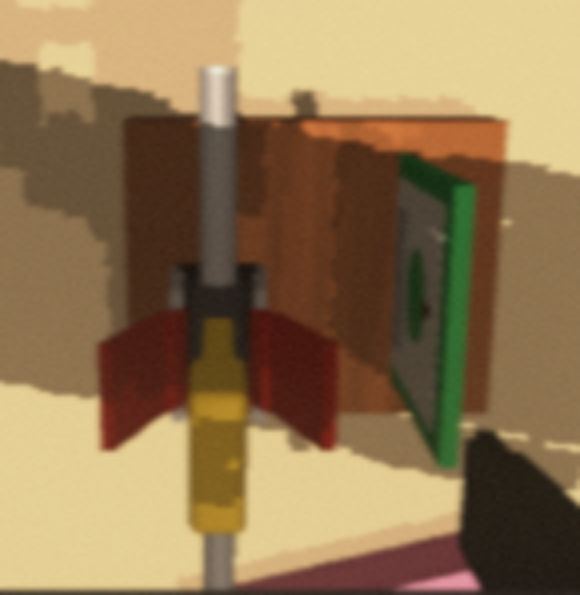

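The clip rose about 6 mm as it closed: the rod axis is now about 149.5 and the chart top 122.5, so the edge is 27 mm below the rod instead of 20. I'll pinch again and seat it deeper before lifting.

play_rows(
  targets=[
    {"linear": [-1,0,30],"turn": 0},
    {"linear": [-1,0,60],"turn": 0},
    {"linear": [-1,0,79],"turn": 0},
    {"linear": [-1,0,79],"turn": 0},
    {"linear": [-1,0,79],"turn": 0},
  ],
)

```text
t: 9.9
eef_pos: [520.6, 14.6, 241.6]
tcp_rot: [3.141, 0.0, 1.72]
ft_force: [0.1, 0.6, 0.9]
opening: 0.787
```

play_rows(
  hand=15,
  targets=[
    {"linear": [0,0,0],"turn": 0},
    {"linear": [0,0,0],"turn": 0},
    {"linear": [0,0,0],"turn": 0},
    {"linear": [0,0,0],"turn": 0},
    {"linear": [0,0,0],"turn": 0},
    {"linear": [0,0,0],"turn": 0},
    {"linear": [0,0,0],"turn": 0},
  ],
)

```text
t: 10.78
eef_pos: [520.4, 14.7, 241.2]
tcp_rot: [-3.142, 0.0, 1.72]
ft_force: [0.0, 0.4, -1.0]
opening: 0.244
```

```bash
cat > rod.py <<'E'
from h import *
import sys
tag=sys.argv[1]
s=grab('wrist',tag);print(s['t'],s['eef_pos'],s['tcp_rot'],s['ft_force'],s['opening'])
z=load(tag+'.npz');W=world(z);T=totool(W,s)
m=(abs(T[...,1])<3)&(T[...,0]>28)&(T[...,0]<68)&(W[...,2]>135)&(T[...,2]>60)
P=T[m];print('rod z axis',np.median(W[m][:,2])-4,'n',len(P),np.polyfit(P[:,0],P[:,1],1),np.polyfit(P[:,0],P[:,2],1))
E
python3 rod.py w8
```

```text
10.775 [520.42207724  14.66204051 241.17220635] [-3.14150981e+00  5.34122131e-05  1.71977190e+00] [ 0.00597814  0.35776279 -1.02718746] 0.24350603621451852
rod z axis 143.31382189920572 n 577 [-0.00608178  0.34892328] [-3.85500128e-03  9.40875320e+01]
```

play_rows(
  targets=[
    {"linear": [0,0,3],"turn": 0},
    {"linear": [0,0,6.5],"turn": 0},
    {"linear": [0,0,6.5],"turn": 0},
    {"linear": [0,0,6.5],"turn": 0},
  ],
)

```text
t: 11.32
eef_pos: [520.5, 14.6, 234.7]
tcp_rot: [-3.142, 0.0, 1.72]
ft_force: [0.0, 0.3, -1.5]
opening: 0.246
```

```bash
python3 rod.py w9
```

```text
11.325 [520.45744     14.63212392 234.67140144] [-3.14154979e+00  1.02027884e-04  1.71975235e+00] [ 0.01093679  0.31255339 -1.49652386] 0.2463392419578082
rod z axis 136.8459391511342 n 579 [-0.00652199  0.35767797] [1.32318027e-03 9.38107428e+01]
```

play_rows(
  hand=75,
  targets=[
    {"linear": [0,0,0],"turn": 0},
    {"linear": [0,0,0],"turn": 0},
    {"linear": [0,0,0],"turn": 0},
    {"linear": [0,0,0],"turn": 0},
    {"linear": [0,0,0],"turn": 0},
  ],
)

```text
t: 12.0
eef_pos: [520.5, 14.7, 234.8]
tcp_rot: [3.141, 0.0, 1.72]
ft_force: [-0.2, -0.0, 0.3]
opening: 0.713
```

```bash
python3 rod.py w10
```

```text
12.0 [520.48262165  14.65114769 234.79342183] [3.14139247e+00 1.51285446e-04 1.71979427e+00] [-0.20247339 -0.03623489  0.32055084] 0.7126245806750382
rod z axis 142.65811393568896 n 637 [-0.00584954  0.19303814] [-1.39506818e-03  8.82319186e+01]
```

The rod axis is now at 142.7, so the edge sits 20 mm below it. Next I'll go up to the tab and grip it.

play_rows(
  targets=[
    {"linear": [0,0,-10],"turn": 0},
    {"linear": [0,0,-22],"turn": 0},
    {"linear": [0,0,-30],"turn": 0},
    {"linear": [0,0,-30],"turn": 0},
    {"linear": [0,0,-30],"turn": 0},
  ],
)

```text
t: 12.68
eef_pos: [520.3, 14.7, 264.6]
tcp_rot: [-3.141, 0.0, 1.72]
ft_force: [-0.4, -0.4, 0.6]
opening: 0.788
```

```bash
python3 rod.py w11; python3 - <<'E'
from h import *
s=grab('scene','s11');z=load('s11.npz');crop(z,190,110,320,240,4,'pics/s11c.png')
E
```

```text
12.675 [520.30457063  14.66656647 264.60714424] [-3.14140895e+00  5.01220760e-05  1.71977984e+00] [-0.39676195 -0.4450429   0.62979331] 0.7881119853218128
rod z axis 142.61076538932363 n 511 [7.55272343e-05 9.85469750e-02] [-4.97302850e-03  1.18280614e+02]
```

View pics/s11c.png

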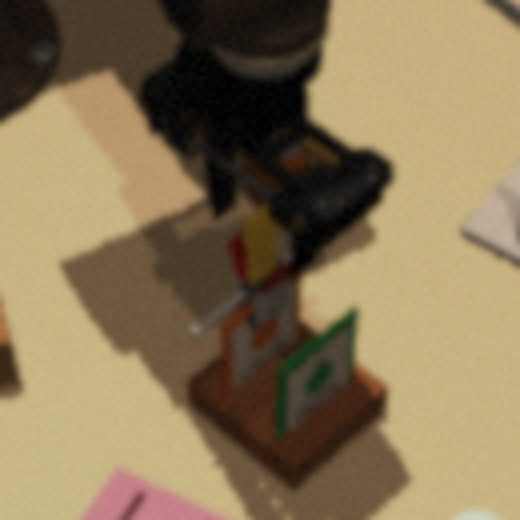

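View pics/w11.png

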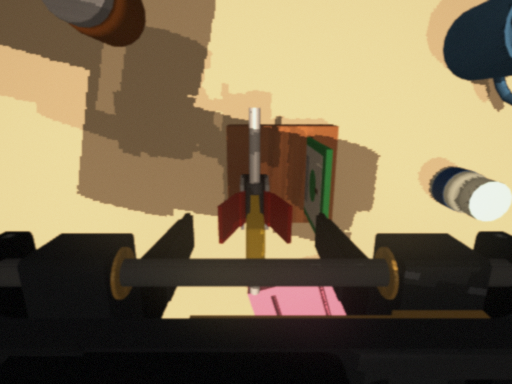

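The clip sits upright on the orange chart, with the tab (255,235) centred between the fingers. I'll grip the tab and lift slowly.

play_rows(
  hand=2,
  targets=[
    {"linear": [0,0,0],"turn": 0},
    {"linear": [0,0,0],"turn": 0},
    {"linear": [0,0,0],"turn": 0},
    {"linear": [0,0,0],"turn": 0},
    {"linear": [0,0,0],"turn": 0},
    {"linear": [0,0,0],"turn": 0},
    {"linear": [0,0,0],"turn": 0},
    {"linear": [0,0,0],"turn": 0},
  ],
)

```text
t: 13.78
eef_pos: [520.4, 14.6, 264.7]
tcp_rot: [3.142, 0.0, 1.72]
ft_force: [-0.6, -0.4, 0.6]
opening: 0.104
```

play_rows(
  targets=[
    {"linear": [0,0,-2],"turn": 0},
    {"linear": [0,0,-5],"turn": 0},
    {"linear": [0,0,-9],"turn": 0},
    {"linear": [0,0,-14],"turn": 0},
    {"linear": [0,0,-20],"turn": 0},
    {"linear": [0,0,-26],"turn": 0},
    {"linear": [0,0,-34],"turn": 0},
    {"linear": [0,0,-44],"turn": 0},
    {"linear": [0,0,-56],"turn": 0},
    {"linear": [0,0,-68],"turn": 0},
    {"linear": [0,0,-78],"turn": 0},
    {"linear": [0,0,-82],"turn": 0},
    {"linear": [0,0,-82],"turn": 0},
    {"linear": [0,0,-82],"turn": 0},
  ],
)

```text
t: 15.52
eef_pos: [520.3, 14.7, 346.3]
tcp_rot: [-3.141, -0.0, 1.72]
ft_force: [0.0, -1.1, -1.8]
opening: 0.104
```

```bash
python3 rod.py w12; python3 - <<'E'
from h import *
s=grab('scene','s12');z=load('s12.npz');crop(z,190,90,320,240,4,'pics/s12c.png')
E
```

```text
15.525 [520.33980895  14.65650947 346.34388756] [-3.14095656e+00 -5.00116904e-05  1.71979884e+00] [ 0.03302565 -1.12937341 -1.84951775] 0.10371635850634292
rod z axis 224.2302749256583 n 506 [-0.00033302  0.043134  ] [-7.82086967e-03  1.18561213e+02]
```

View pics/s12c.png

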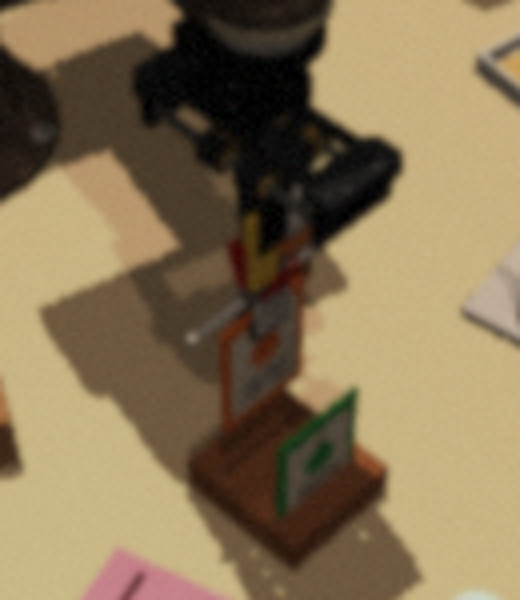

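View pics/w12.png

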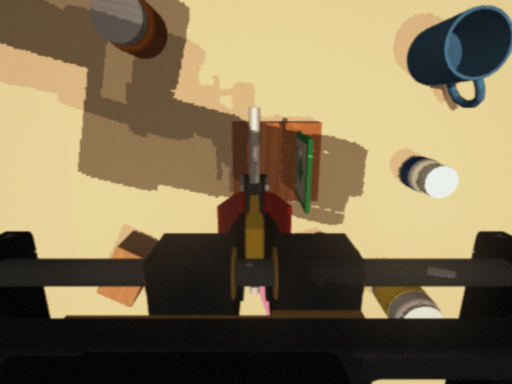

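play_rows(
  targets=[
    {"linear": [0,0,-15],"turn": 0},
    {"linear": [0,0,-35],"turn": 0},
    {"linear": [5,2,-55],"turn": 0},
    {"linear": [15,6,-72],"turn": -0.01},
    {"linear": [30,12,-86],"turn": -0.02},
    {"linear": [48,19,-95],"turn": -0.04},
    {"linear": [68,27,-102],"turn": -0.055},
    {"linear": [88,35,-104],"turn": -0.07},
    {"linear": [108,42,-104],"turn": -0.085},
    {"linear": [128,50,-104],"turn": -0.1},
    {"linear": [148,58,-104],"turn": -0.12},
    {"linear": [165,65,-104],"turn": -0.135},
    {"linear": [178,70,-104],"turn": -0.145},
    {"linear": [185,72,-104],"turn": -0.149},
    {"linear": [187.5,73,-104],"turn": -0.149},
    {"linear": [187.5,73,-104],"turn": -0.149},
    {"linear": [187.5,73,-104],"turn": -0.149},
  ],
)

```text
t: 17.75
eef_pos: [564.8, 210.5, 450.8]
tcp_rot: [3.142, 0.0, 1.868]
ft_force: [0.3, 0.7, -1.8]
opening: 0.103
```

```bash
python3 rod.py w13; python3 - <<'E'
from h import *
from cell import env
s=env.state()
z=load('w13.npz');W=world(z);T=totool(W,s)
m=(np.hypot(W[...,0]-521,W[...,1]-354)<120)&(W[...,2]>140)&(W[...,2]<195)
for n,M in(('W',W),('T',T)):
    P=M[m];print(n,len(P),P.min(0).round(),P.max(0).round(),cv2.minAreaRect(P[:,:2].astype(np.float32)))
m=(np.hypot(W[...,0]-521,W[...,1]-354)<110)&(W[...,2]>6)&(W[...,2]<18)
print('base',cv2.minAreaRect(W[m][:,:2].astype(np.float32)))
E
```

```text
17.75 [564.76645585 210.51480468 450.83133829] [3.14150372e+00 1.91543447e-04 1.86825668e+00] [ 0.32791788  0.68968513 -1.80952266] 0.10314784051126236
rod z axis 328.6521507632106 n 489 [ 0.01180792 -0.53353741] [-3.82699887e-04  1.18211768e+02]
W 398 [520. 285. 145.] [557. 308. 182.] ((539.1796875, 296.1083984375), (36.63335418701172, 14.001392364501953), 16.97027015686035)
T 398 [ 82. -18. 269.] [ 96.  19. 306.] ((89.30587768554688, 0.6095962524414062), (14.001392364501953, 36.633365631103516), 0.07302229106426239)
base ((521.6036987304688, 353.20343017578125), (110.2950439453125, 164.15150451660156), 16.99333381652832)
```

View pics/w13.png

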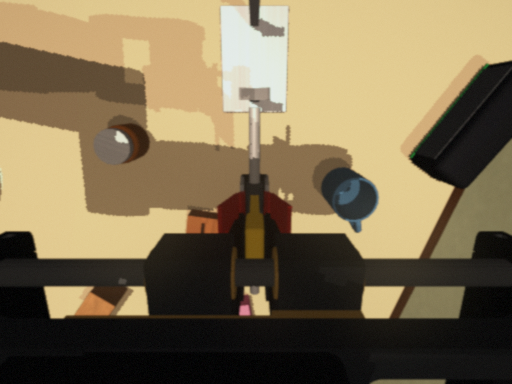

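play_rows(
  targets=[
    {"linear": [8,0,0],"turn": 0},
    {"linear": [22,0,0],"turn": 0},
    {"linear": [40,0.3,0],"turn": 0},
    {"linear": [60,0.3,0],"turn": 0},
    {"linear": [80,0.5,0],"turn": 0},
    {"linear": [100,0.5,0],"turn": 0},
    {"linear": [118,0.7,0],"turn": 0},
    {"linear": [133,0.7,0],"turn": 0},
    {"linear": [143,0.7,0],"turn": 0},
    {"linear": [149,0.7,0],"turn": 0},
    {"linear": [149,0.7,0],"turn": 0},
    {"linear": [149,0.7,0],"turn": 0},
    {"linear": [149,0.7,0],"turn": 0},
  ],
)

```text
t: 19.42
eef_pos: [521.9, 353.2, 450.7]
tcp_rot: [3.142, 0.0, 1.868]
ft_force: [-0.4, -0.7, -1.1]
opening: 0.102
```

```bash
python3 rod.py w14; python3 - <<'E'
from h import *
from cell import env
s=env.state()
z=load('w14.npz');W=world(z);T=totool(W,s)
m=(np.hypot(W[...,0]-521,W[...,1]-354)<120)&(W[...,2]>140)&(W[...,2]<195)
P=T[m];print(len(P),P.min(0).round(),P.max(0).round(),cv2.minAreaRect(P[:,:2].astype(np.float32)))
m=(abs(T[...,1])<6)&(T[...,2]>112)&(T[...,2]<126)&(T[...,0]>20);P=T[m];print('rod end',P[:,0].max())
grab('scene','s14');grab('top','t14')
a=load('s14.npz')['im'][60:210,260:400,::-1];b=load('t14.npz')['im'][150:260,90:230,::-1]
cv2.imwrite('pics/m14.png',np.hstack([cv2.resize(a,(400,430)),cv2.resize(b,(400,430))]))
E
```

```text
19.425 [521.86120796 353.18995977 450.74177028] [3.14156715e+00 1.32687085e-04 1.86823148e+00] [-0.4012898  -0.68709119 -1.06456497] 0.1015620392540631
rod z axis 328.6046172114654 n 487 [ 0.0126757  -0.59717617] [-5.47377091e-03  1.18448394e+02]
211 [ 51. -18. 268.] [ 65.  17. 283.] ((58.37293243408203, -0.5909996032714844), (13.897357940673828, 35.04884719848633), 0.2407473623752594)
rod end 72.95100756337335
```

View pics/m14.png

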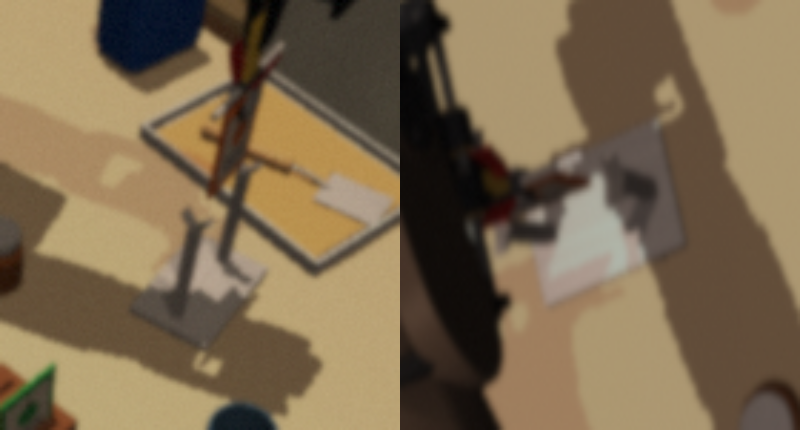

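View pics/w14.png

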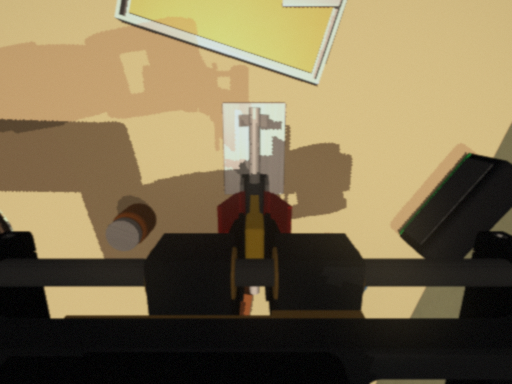

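play_rows(
  targets=[
    {"linear": [0,0,8],"turn": 0},
    {"linear": [0,0,22],"turn": 0},
    {"linear": [0,0,40],"turn": 0},
    {"linear": [0,0,60],"turn": 0},
    {"linear": [0,0,80],"turn": 0},
    {"linear": [0,0,98],"turn": 0},
    {"linear": [0,0,114],"turn": 0},
    {"linear": [0,0,126],"turn": 0},
    {"linear": [0,0,134],"turn": 0},
    {"linear": [0,0,138],"turn": 0},
    {"linear": [0,0,138],"turn": 0},
    {"linear": [0,0,138],"turn": 0},
    {"linear": [0,0,138],"turn": 0},
  ],
)

```text
t: 21.2
eef_pos: [521.8, 353.6, 313.1]
tcp_rot: [3.141, -0.0, 1.869]
ft_force: [0.1, -0.9, -1.8]
opening: 0.106
```

```bash
python3 rod.py w15; python3 - <<'E'
from h import *
from cell import env
s=env.state()
z=load('w15.npz');W=world(z);T=totool(W,s)
m=(T[...,0]>45)&(T[...,0]<72)&(abs(T[...,1])<25)&(W[...,2]>150)&(W[...,2]<186)
P=T[m];print(len(P),P.min(0).round(),P.max(0).round())
grab('scene','s15')
a=load('s15.npz')['im'][60:210,260:400,::-1]
cv2.imwrite('pics/m15.png',np.hstack([cv2.resize(a,(400,430)),cv2.resize(z['im'][60:260,160:350,::-1],(400,430))]))
E
```

```text
21.2 [521.75874676 353.59073766 313.07524359] [ 3.14096128e+00 -3.89705832e-05  1.86883054e+00] [ 0.08987714 -0.92082348 -1.84959863] 0.10557057059508448
rod z axis 190.94457016162863 n 452 [ 0.0040088  -0.33647098] [-5.51591685e-03  1.18435136e+02]
712 [ 51. -19. 131.] [ 65.  18. 158.]
```

View pics/m15.png

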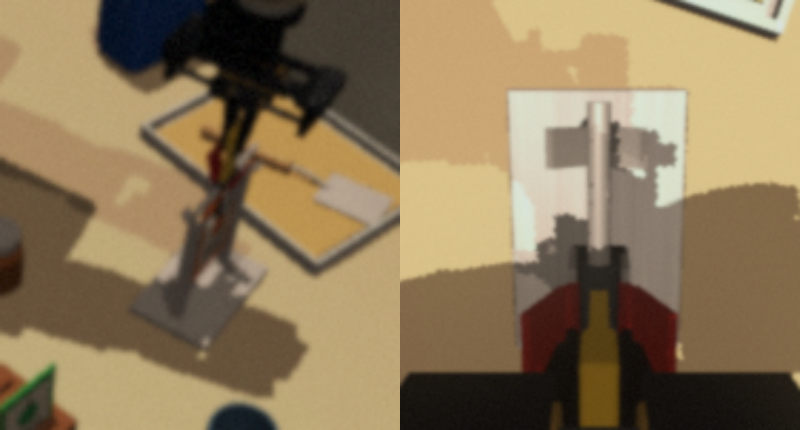

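The rod lies centred over the fork and the chart hangs between the posts. I'll lower it into the seat.

play_rows(
  targets=[
    {"linear": [0,0,5],"turn": 0},
    {"linear": [0,0,10],"turn": 0},
    {"linear": [0,0,14],"turn": 0},
    {"linear": [0,0,17],"turn": 0},
    {"linear": [0,0,19],"turn": 0},
    {"linear": [0,0,20.5],"turn": 0},
    {"linear": [0,0,20.5],"turn": 0},
    {"linear": [0,0,20.5],"turn": 0},
    {"linear": [0,0,20.5],"turn": 0},
  ],
)

```text
t: 22.42
eef_pos: [521.6, 353.6, 293.4]
tcp_rot: [3.141, -0.0, 1.869]
ft_force: [-3.1, -1.5, 8.3]
opening: 0.106
```

```bash
python3 rod.py w16
```

```text
22.425 [521.55225378 353.58380263 293.44237392] [ 3.14069004e+00 -7.89708893e-05  1.86885421e+00] [-3.07190576 -1.50044449  8.27085082] 0.10553669185601214
rod z axis 171.29135183456646 n 448 [ 0.00071808 -0.16815215] [-6.19037794e-03  1.18487502e+02]
```

play_rows(
  hand=40,
  targets=[
    {"linear": [0,0,0],"turn": 0},
    {"linear": [0,0,0],"turn": 0},
    {"linear": [0,0,0],"turn": 0},
    {"linear": [0,0,0],"turn": 0},
    {"linear": [0,0,0],"turn": 0},
  ],
)

```text
t: 23.1
eef_pos: [521.7, 353.6, 292.1]
tcp_rot: [-3.142, 0.0, 1.869]
ft_force: [-0.0, 0.1, 0.4]
opening: 0.418
```

play_rows(
  targets=[
    {"linear": [0,0,-10],"turn": 0},
    {"linear": [0,0,-30],"turn": 0},
    {"linear": [0,0,-60],"turn": 0},
    {"linear": [0,0,-90],"turn": 0},
    {"linear": [0,0,-110],"turn": 0},
    {"linear": [0,0,-110],"turn": 0},
    {"linear": [0,0,-110],"turn": 0},
  ],
)

```text
t: 23.98
eef_pos: [521.5, 353.5, 401.5]
tcp_rot: [-3.141, 0.0, 1.869]
ft_force: [-0.0, 0.0, -0.5]
opening: 0.424
```

```bash
python3 - <<'E'
from h import *
s=grab('scene','s17');print(s['t'],s['eef_pos'],s['ft_force'])
s=grab('wrist','w17');z=load('w17.npz');W=world(z);T=totool(W,s)
hsv=cv2.cvtColor(z['im'],cv2.COLOR_RGB2HSV)
m=(np.hypot(W[...,0]-521,W[...,1]-354)<40)&(W[...,2]>215)&(W[...,2]<260)&(hsv[...,1]>120)
P=W[m];print('tab',len(P),P.mean(0),cv2.minAreaRect(P[:,:2].astype(np.float32)),P[:,2].max())
m=(abs(T[...,1])<4)&(T[...,0]>20)&(T[...,0]<68)&(W[...,2]>160)&(W[...,2]<190);P=W[m];print('rod',len(P),np.median(P[:,2])-4)
a=load('s17.npz')['im'][80:200,280:390,::-1]
cv2.imwrite('pics/m17.png',np.hstack([cv2.resize(a,(440,480),interpolation=cv2.INTER_CUBIC),cv2.resize(z['im'][60:300,160:350,::-1],(350,480))]))
E
```

```text
23.975 [521.52064096 353.45602174 401.46421242] [-0.03328093  0.00826585 -0.54168102]
tab 425 [521.87023197 355.87021345 244.52212288] ((522.4548950195312, 353.7709655761719), (10.056641578674316, 29.4415225982666), 17.177963256835938) 248.76848413992795
rod 328 170.30365984525645
```

View pics/m17.png

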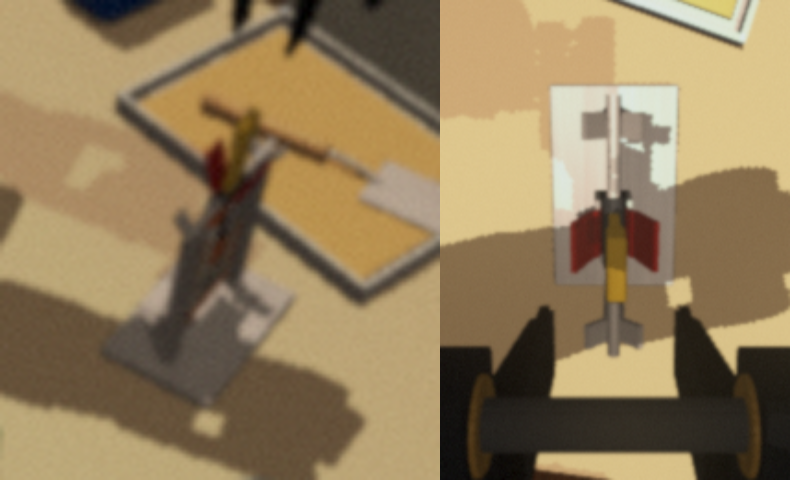

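The rod is seated in both forks at 170.3. I'll back off further, let it settle, and check for motion and for the other objects.

play_rows(
  targets=[
    {"linear": [-10,0,-20],"turn": 0},
    {"linear": [-40,0,-20],"turn": 0},
    {"linear": [-80,0,-20],"turn": 0},
    {"linear": [-110,0,-20],"turn": 0},
    {"linear": [-120,0,-20],"turn": 0},
    {"linear": [-120,0,-20],"turn": 0},
    {"linear": [-120,0,-20],"turn": 0},
    {"linear": [-120,0,-20],"turn": 0},
    {"linear": [-120,0,-20],"turn": 0},
    {"linear": [-120,0,-20],"turn": 0},
    {"linear": [-120,0,-20],"turn": 0},
    {"linear": [-120,0,-20],"turn": 0},
  ],
)

```text
t: 25.58
eef_pos: [556.9, 238.8, 422.2]
tcp_rot: [-3.142, 0.0, 1.869]
ft_force: [0.0, -0.4, -1.1]
opening: 0.422
```

```bash
python3 - <<'E'
from h import *
for k in (1,2,3):
    s=grab('wrist',f'w18{k}');z=load(f'w18{k}.npz');W=world(z)
    hsv=cv2.cvtColor(z['im'],cv2.COLOR_RGB2HSV)
    m=(np.hypot(W[...,0]-521,W[...,1]-354)<40)&(W[...,2]>225)&(W[...,2]<260)&(hsv[...,1]>120)
    P=W[m];print(s['t'],'tab',len(P),P.mean(0).round(1),cv2.minAreaRect(P[:,:2].astype(np.float32))[0])
s=grab('scene','s18');print(s['qvel'].max())
z=load('s18.npz')
W=world(z);o=(np.hypot(W[...,0]-521,W[...,1]-354)<48)
c,sn=np.cos(.297),np.sin(.297)
lx=(W[...,0]-521.5)*c+(W[...,1]-353.5)*sn; ly=-(W[...,0]-521.5)*sn+(W[...,1]-353.5)*c
for a,b in((35,60),(60,90),(90,120),(120,148)):
    m=(abs(lx)<20)&(abs(ly)<40)&(W[...,2]>a)&(W[...,2]<b);print(a,m.sum(),np.median(lx[m]) if m.any() else '')
cv2.imwrite('pics/s18b.png',cv2.resize(z['im'][:,:,::-1],(768,576)))
a=load('w183.npz')['im']
cv2.imwrite('pics/w18b.png',a[:,:,::-1])
E
```

```text
25.575 tab 475 [523.4 352.2 245.9] (523.3432006835938, 353.23193359375)
25.625 tab 474 [523.4 352.2 246. ] (523.3126220703125, 353.31103515625)
25.675 tab 470 [523.4 352.2 246. ] (523.3302612304688, 353.33502197265625)
0.0014284252561770666
35 28 1.4337747847145106
60 42 1.6264887673483757
90 40 2.292948588479856
120 28 6.312032114349282
```

View pics/s18b.png

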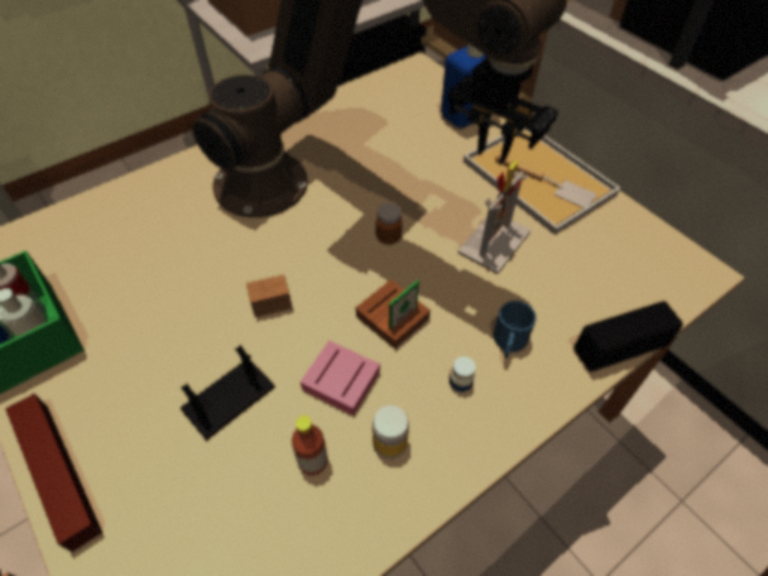

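View pics/w18b.png

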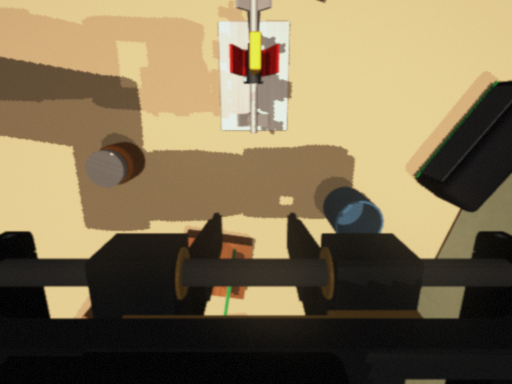

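```bash
python3 - <<'E'
from h import *
z=load('w183.npz')
c,sn=np.cos(.297),np.sin(.297)
for n,l in(('seat',(0,0,170)),('nearfork',(0,-59,175)),('farfork',(0,59,175)),('nearend',(0,-74,170)),('farend',(0,74,170)),('tabtop',(0,0,246)),('basen',(0,-82,12))):
    X=np.array([521.5+l[0]*c-l[1]*sn,353.5+l[0]*sn+l[1]*c,l[2]])
    p=z['R']@X+z['t'];print(n,(p[0]/p[2]*z['fx']+z['cx']).round(),(p[1]/p[2]*z['fy']+z['cy']).round())
cv2.imwrite('pics/w18c.png',cv2.resize(z['im'][0:150,190:320,::-1],None,fx=5,fy=4,interpolation=cv2.INTER_CUBIC))
W=world(z)
for r in range(0,140,8):print(r,W[r,254].round(),W[r,242].round(),W[r,266].round())
E
```

```text
seat 254.0 63.0
nearfork 254.0 119.0
farfork 254.0 -1.0
nearend 254.0 132.0
farend 254.0 -15.0
tabtop 254.0 50.0
basen 254.0 129.0
0 [505. 410. 174.] [493. 405. 177.] [517. 412. 179.]
8 [507. 403. 175.] [495. 399. 174.] [519. 406. 176.]
16 [509. 396. 174.] [478. 434.   2.] [513. 445.   1.]
24 [511. 389. 175.] [482. 421.  14.] [517. 432.  13.]
32 [518. 366. 248.] [485. 410.  13.] [520. 421.  13.]
40 [520. 360. 247.] [488. 399.  13.] [524. 411.  11.]
48 [522. 354. 248.] [492. 388.  14.] [527. 400.  12.]
56 [523. 349. 247.] [508. 355. 178.] [532. 362. 180.]
64 [525. 343. 245.] [510. 347. 179.] [535. 355. 180.]
72 [526. 339. 228.] [513. 340. 180.] [537. 347. 181.]
80 [527. 336. 178.] [505. 344.  13.] [541. 355.  15.]
88 [530. 328. 175.] [508. 332.  13.] [545. 343.  13.]
96 [532. 320. 174.] [512. 320.  14.] [549. 331.  14.]
104 [534. 312. 175.] [515. 308.  11.] [552. 319.  15.]
112 [536. 309. 516.] [519. 296.  15.] [556. 307.  12.]
120 [539. 296. 175.] [527. 292. 177.] [552. 300. 178.]
128 [542. 287. 174.] [526. 271.  14.] [564. 283.  14.]
136 [549. 263.   2.] [530. 257.   1.] [569. 270.   3.]
```

View pics/w18c.png

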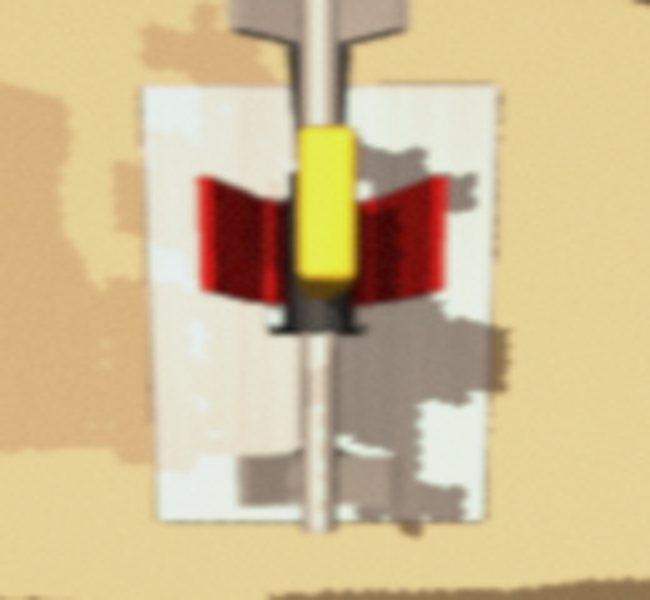

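The rod sits level in both forks: its top is at z ≈ 174–175 at both ends, and the near fork shows at (318,475) in the crop. The clip is upright and still, so I'm handing in.

```bash
python3 -c "
from cell import env
print(env.job_done(), env.state()['t'])"
```

```text
the job is handed in; nothing more can be done
the job is handed in; nothing more can be done
```

The orange chart now hangs by the clip on the tall steel stand, and the job was handed in at about 26 s of the 72 s allowed.

- **Clipping:** I took the clip off its rest by the levers and let it close on the middle of the chart's top edge. It rose about 6 mm as it closed, leaving the edge 27 mm below the rod. I pinched it again and reseated it, which brought the edge to about 20 mm.
- **Lifting and hanging:** I held the clip only by its tab, lifted the chart out of the block and lowered the rod into the stand's forks.
- **Last checks:**
  - The rod axis is level at about 170–171 mm, lies in both forks, and is centred to within about 2 mm.
  - The tab held its position to 0.1 mm over three readings spanning 0.1 s.
  - The gripper was clear of everything.
  - The green chart was still in its slot, and the other objects looked undisturbed.
- **Weaker checks:**
  - The scene camera saw the hung chart almost edge-on, so its straightness from that view is only rough. The chart's height bands read 1.4–2.3 mm off the stand's centre plane, with 6 mm near the jaws, where the pads are in view.
  - The cameras disagreed by about 2–3 mm in x.

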